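# Seal the chromatograph's inlet after a septum change

## Task

The septum in the gas chromatograph's inlet has just been changed and its nut is only spun on loosely. Turn the small knurled septum nut on top of the inlet clockwise until you feel it take up on the septum, then give it a quarter turn more, and do not let the large retainer nut below it turn at all. Then push the lever of the carrier-gas toggle valve over, away from the robot, to turn the gas on, and leave everything else on the deck where it stands.

Things in the scene. Friction and masses are not known exactly. Their poses are not given: they have to be found in the camera images.
- gc: The gas chromatograph, a pale grey cabinet 500 x 580 x 470 mm set low in a well in the bench. Fixed. Origin at the middle of its flat top deck, on the surface; x away from the robot, y left, z up. Behind x = +113 mm the deck carries a raised cover 55 mm high; a steel detector chimney, 34 mm in diameter, 70 mm high, stands at x +55, y -200 mm.
- septum_nut (a point): Centre, half-way up, of the septum nut: bright steel, knurled, round, 24 mm in diameter, 26 mm tall, needle hole in its top; the upper, smaller of the inlet's two concentric nuts. Axis vertical; it stands free above the flat top of the retainer nut, 13 mm below this point (the deck is 59 mm below it). Clockwise from above tightens. The axes are the chromatograph's and do not turn with the nut.
- retainer (a joint): Angle (rad) of the insert retainer nut, the dark steel knurled nut below the septum nut on the same axis, 38 mm in diameter, 28 mm tall: 0 as found, positive clockwise from above. It carries the septum nut, and about 0.8 N m on either nut turns it. It must stay at 0.
- septum (a point): Centre of the upper face of the rubber septum inside the inlet, hidden: 40 mm above the deck until the nut bears on it, then sinking 0.5 mm per full turn (0.125 mm for the quarter). Turning takes 0.35 N m from take-up, 0.41 N m after the quarter turn; held still, the nut pushes back with 0.10 to 0.16 N m. The septum stays squeezed if the nut is loosened, so over-tightening spoils it.
- nut_foot (a point): Centre of the septum nut's lower end inside the inlet, hidden: it stands above the septum by 0.5 mm for each full turn that the nut is loose and touches it at take-up. At the start the nut is loose by 0.3 to 3.8 rad, different every time, and runs free (0.02 N m) over it: far less than the readings can tell, so feel for it. The nut stays where it is left; grip it with about 40 N.
- lever_tip (a point): Upper end of the toggle valve's lever: black, round, 45 mm long from its pivot, 12 mm thick at the grip, on a small brass block with copper tubes, left or right of the inlet. It swings from leaning 0.6 rad towards the robot (gas off) to 0.6 rad away (gas on); at both ends it stands 73 mm above the deck. The point's axes turn with the lever.
- valve: The toggle valve's fixed part, on a foot plate 50 x 70 mm. Origin at the middle of the plate's underside, on the deck; x is the way the lever is pushed to turn the gas on, y is along the tubes. The lever's pivot lies 36 mm above this point.
- gas_lever (a joint): Angle (rad) of the toggle lever: 0 off (leaning to the robot), 1.2 fully on (leaning away). Friction of 0.08 N m holds it where it is left; about 2 N at its end moves it.
- rack (a point): Centre of a blue rack of sample vials, 60 x 110 mm, 39 mm tall with its vials; it stands on the other side of the inlet from the valve. Not to be disturbed.
- tin (a point): Centre of a round flat aluminium tin, 60 mm in diameter, 22 mm tall. Not to be disturbed.
- bottle (a point): Centre of a small jar with a white cap, 34 mm in diameter, 62 mm tall. Not to be disturbed.
- spanner_mid (a point): Middle of a steel spanner 150 mm long that lies on the deck. Not to be disturbed.
- tweezers_mid (a point): Middle of steel tweezers 125 mm long that lie on the deck. Not to be disturbed.
- meter (a point): Centre of a dark hand-held flow meter, 125 x 62 x 28 mm, lying on the deck. Not to be disturbed.

How it is judged (in metres and radians):
On the way, in this order (a step that is already met when the one before it is completed fails the run):
1. the septum nut is taken up and a quarter turn tighter (z of septum in the frame of gc between 0.039847 and 0.039903 m and distance between nut_foot and septum below 5e-05 m and value of joint retainer between -0.1 and 0.1 rad), for 0.3 s.
2. the gas is on (value of joint gas_lever above 1 rad and z of septum in the frame of gc between 0.039847 and 0.039903 m and distance between nut_foot and septum below 5e-05 m), for 0.2 s.
At the end, for the whole second after the job is handed in: The septum nut bears on the septum (backed off by less than 0.05 mm, 36 degrees) and squeezes it by 0.097 to 0.153 mm (70 to 110 degrees past take-up); the retainer nut is within 0.1 rad of where it was; the toggle lever is at 1.0 rad or more (fully on is 1.2) (all of step 2 and value of joint retainer between -0.1 and 0.1 rad); the robot touches nothing.
It fails at once if the retainer nut is turned by more than 0.1 rad (not (value of joint retainer between -0.1 and 0.1 rad)).
It fails at once if a bystander on the deck is moved by more than 20 mm (distance of any of rack, tin, bottle, spanner_mid, tweezers_mid, meter from where it was at the start of the episode above 0.02 m).
It also fails if it takes over 72 s, if anything falls off the work surface, if the arm or the gripper's body presses on something with over 40 N, if the wrist force passes 120 N, or if a joint passes its speed limit or range.

## Robot

A 6-joint arm with a two-finger parallel gripper is mounted at the origin on the work surface. World frame = base frame: x ahead of the robot, y to its left, z up, the work surface at z = 0. Lengths are in mm, angles in rad, forces in N, time in s.
With the tool pointing down it reaches from about 400 to 825 mm from the base axis. Payload 7 kg.
Tool frame: the origin (TCP) lies at the very end of the fingers, on their centre line; the grasp point (between the pads) lies 19 mm behind it; z points along the fingers, y is the direction in which the jaws open and shut (so a half turn about z gives the same grasp; the last joint's range is limited). The gripper opens to 88 mm and grips with 3 to 60 N. Pads are 19 mm wide; open, the fingers measure 130 mm over their backs; the gripper's body (78 mm by 193 mm) begins 47 mm behind the grasp point.
Start: joints at [-0.884, 0.359, 0.012, 0, -1.224, -0.288], TCP at [262.083, -622.019, 226.561] pointing down, gripper open.
Joint ranges: [-3.07, 3.07], [-1.43, 2.12], [-1.02, 1.25], [-3.03, 1.67], [-3.05, -0], [-3.03, 3.03]. Speed limits (rad/s): [2.39, 2.39, 3.01, 3.14, 3.14, 3.14].

## Interface

Orientations are given as a unit quaternion [x, y, z, w].
In Python, from plant import bot gives the robot as it stands. Calls block until the motion is done:
- bot.move_ptp(position, orientation): joint-space move of the TCP to a pose.
- bot.line_to(position, velocity=150, ori=None): straight line of the TCP; ori=None keeps the orientation; velocity is the mean speed in mm/s.
- bot.move_joints(angles): joint-space move.
- bot.move_gripper(opening, force=None): finger opening in mm; force is the grip in N (None keeps the last); returns when the fingers have stopped.
- bot.pause(seconds).
- bot.solve_ik(position, orientation): joint angles nearest the present ones, or None.
- bot.read_state(): the state.
- bot.camera(name): name is "scene" or "top"; returns the picture (400x640x3 uint8, red, green, blue); there is no depth.
- bot.get_calibration(name): a dict with "fx", "fy", "cx", "cy" (pixels), "view" (4x4, takes a point from world to camera coordinates). Camera axes: x right, y up, looking along -z (the intrinsics and any distortion apply to the point x, -y, -z); pixel columns grow to the right and rows downward; lengths in mm; the calibration is good to about 2 mm. A picture is of the moment at which its call begins. get_calibration takes no time and is no camera call.
A pose or a line that the arm cannot do raises bot.Unreachable and nothing moves.
- bot.close_job(): hands the job in, once; it reports no verdict.
The state is a dict: "t": time; "joint_pos": joint angles; "qvel": joint speeds; "tau": joint torques, N m; "tcp_pos": TCP position; "eef_rot": TCP orientation; "contact_force": force on the tool from outside, world axes, zero at the start; "moment": the same for the moment, N m; "width": finger opening in mm.
Only numpy, scipy, OpenCV 4.12 (cv2) and the standard library are available. Lean on these libraries where they do the work, as an engineer would, in place of code of your own. Each camera call takes 0.05 s, during which the arm holds its last target. There are 200 camera calls.

## Working session

There is one attempt and no reset: what is moved stays moved. The work goes in short steps, each a Python script; the robot and the scene stay as the last script left them, time stands still between calls to the robot, and variables do not carry over. Pictures are saved under pics/ and viewed, about 8 in all and at most 12, crops included, and the job is handed in when it is done.

```bash
ls; mkdir -p pics; python3 - <<'E'
from plant import bot
import cv2,numpy as np
for n in("scene","top"):
    cv2.imwrite(f"pics/{n}0.png",bot.camera(n)[:,:,::-1]); c=bot.get_calibration(n); print(n,{k:(np.round(v,4).tolist()) for k,v in c.items()})
print(bot.read_state())
E
```

```text
pics
scene {'fx': 458.2065, 'fy': 458.2065, 'cx': 312.6569, 'cy': 199.0976, 'view': [[0.6889, 0.7248, 0.0092, -420.8166], [-0.3886, 0.3585, 0.8488, 106.7626], [0.6119, -0.5883, 0.5286, -1419.5021], [0.0, 0.0, 0.0, 1.0]]}
top {'fx': 434.5782, 'fy': 434.5782, 'cx': 318.1181, 'cy': 192.5834, 'view': [[-0.0149, -0.9998, -0.0103, -3.5955], [0.9987, -0.0154, 0.0478, -603.1667], [-0.0479, -0.0095, 0.9988, -852.8368], [0.0, 0.0, 0.0, 1.0]]}
{'t': 0.1, 'joint_pos': array([-8.83896890e-01,  3.59330777e-01,  1.11922905e-02, -3.05559308e-04,
       -1.22411850e+00, -2.88108490e-01]), 'qvel': array([ 6.32996954e-04, -2.36252678e-03,  1.60873084e-03,  9.11285507e-04,
       -2.33957050e-03, -2.92601491e-05]), 'tau': array([-1.52619908e-03, -5.84163344e+01,  2.93750453e+01,  7.01546609e+00,
        1.01287573e-02, -7.40154110e-05]), 'tcp_pos': array([ 261.92417666, -621.65063816,  225.72508662]), 'eef_rot': array([-1.98025778e-01,  9.80196530e-01,  7.12539022e-04, -2.15184659e-04]), 'contact_force': array([0.59639406, 0.25616436, 0.07022813]), 'moment': array([ 0.0479027 ,  0.0254861 , -0.03717615]), 'width': 87.56282950772619}
```

View pics/scene0.png

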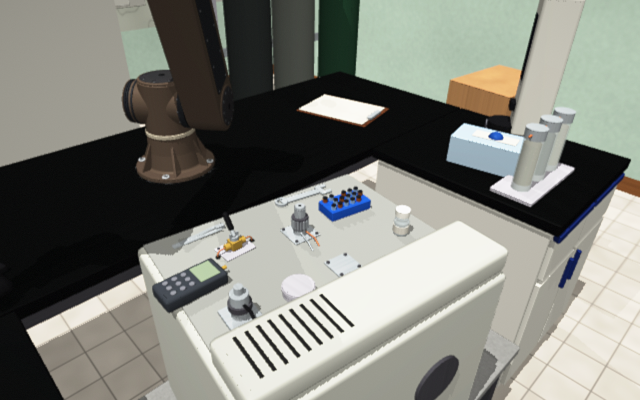

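View pics/top0.png

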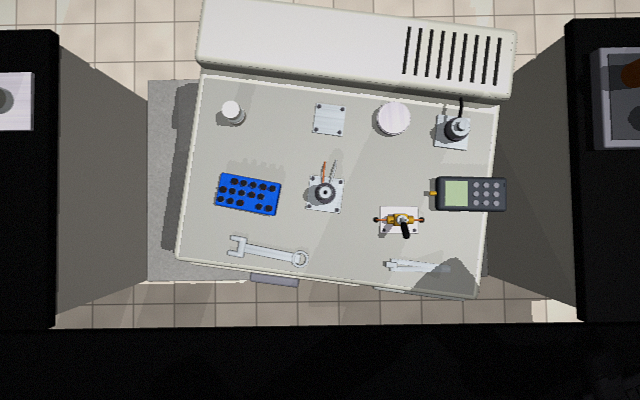

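The top view shows the inlet at about (324,192), the valve at (400,220) with its lever tip at (405,233), the rack to its left and the meter to its right. The scene view shows the inlet at (300,212) and the lever at (228,220). I'll enlarge both.

```bash
python3 - <<'E'
import cv2,numpy as np
t=cv2.imread("pics/top0.png");s=cv2.imread("pics/scene0.png")
a=cv2.resize(t[165:265,300:440],None,fx=5.5,fy=5.5,interpolation=cv2.INTER_CUBIC)
b=cv2.resize(s[190:265,200:335],None,fx=5.7,fy=5.7,interpolation=cv2.INTER_CUBIC)
for im,(x0,y0,f,w,h) in((a,(300,165,5.5,140,100)),(b,(200,190,5.7,135,75))):
    for x in range(0,w,10): cv2.putText(im,str(x0+x),(int(x*f),10),0,.35,(0,0,255)); cv2.line(im,(int(x*f+f/2),12),(int(x*f+f/2),18),(0,0,255))
    for y in range(0,h,10): cv2.putText(im,str(y0+y),(0,int(y*f+f/2)+4),0,.35,(0,0,255)); cv2.line(im,(24,int(y*f+f/2)),(30,int(y*f+f/2)),(0,0,255))
cv2.imwrite("pics/ca.png",a);cv2.imwrite("pics/cb.png",b)
E
```

```text
(no output)
```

View pics/ca.png

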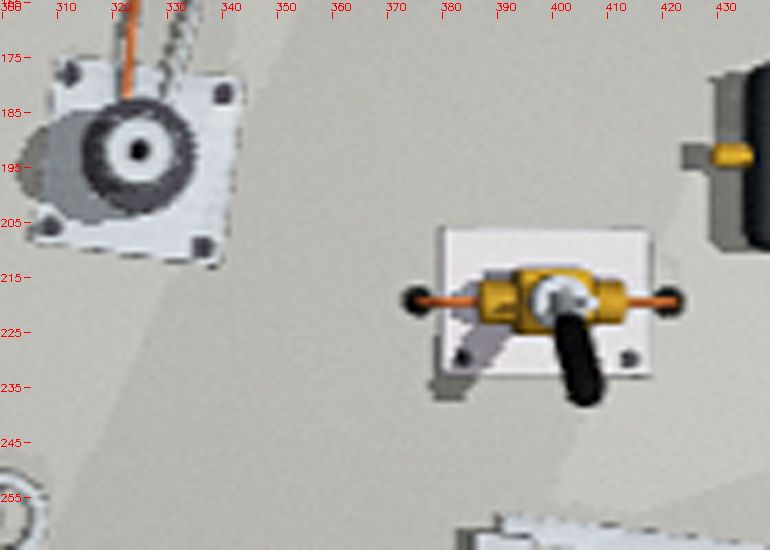

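View pics/cb.png

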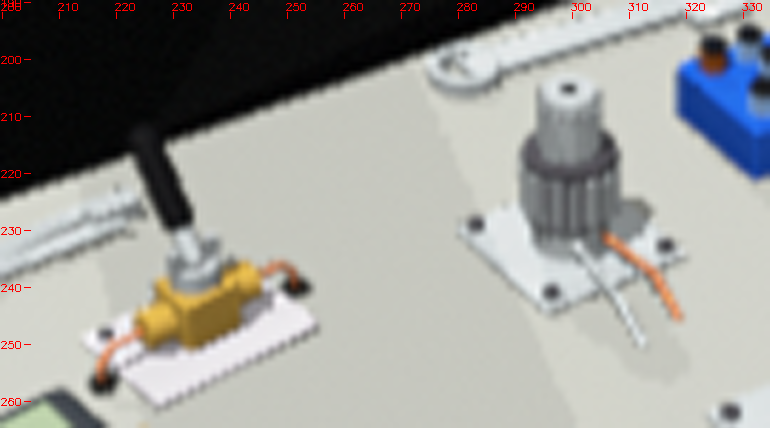

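The nut's needle hole is at about (324.8,191.8) in top and (299.1,204.9) in scene. The lever's end is at (406,235.5) in top and (224.6,213) in scene. Next I triangulate both and check them against the known heights.

```bash
cat > h.py <<'E'
import numpy as np
from plant import bot
def ray(n,u,v):
    c=bot.get_calibration(n);V=np.array(c["view"]);R=V[:3,:3]
    d=R.T@np.array([(u-c["cx"])/c["fx"],-(v-c["cy"])/c["fy"],-1]);return -R.T@V[:3,3],d/np.linalg.norm(d)
def tri(a,b):
    (p,d),(q,e)=ray("top",*a),ray("scene",*b)
    s=np.linalg.lstsq(np.c_[d,-e],q-p,rcond=None)[0];x,y=p+s[0]*d,q+s[1]*e
    return (x+y)/2,np.linalg.norm(x-y)
def atz(n,u,v,z):
    p,d=ray(n,u,v);return p+d*(z-p[2])/d[2]
E
python3 - <<'E'
from h import *
np.set_printoptions(precision=1,suppress=True)
print("nut",*tri((324.8,191.8),(299.1,204.9)))
print("tip",*tri((406,235.5),(224.6,213)))
f=lambda x,y:(300+x/5.5-.5,165+y/5.5-.5); g=lambda x,y:(200+x/5.7-.5,190+y/5.7-.5)
print("tube holes",*tri(f(417,300),g(294,287)),*tri(f(668,300),g(103,383)))
z=tri((324.8,191.8),(299.1,204.9))[0][2]-72
for p in((443,228),(650,230),(650,376),(437,374)): print("plate",atz("top",*f(*p),z))
for n,p in dict(rackL=(215,208),rackTR=(281,180),rackBR=(276,214),meterL=(430,193),spR=(308,258),spL=(228,245),twL=(384,265),deckBL=(178,259),deckBR=(477,298),deckTL=(203,78),tin=(392,120)).items(): print(n,atz("top",*p,z+5))
print("topface",z+72, [atz("top",*f(*p),z+72) for p in((106,150),(172,150),(139,117),(139,184))])
for q in((np.array(tri((324.8,191.8),(299.1,204.9))[0])),): print(np.hypot(q[0],q[1]))
E
```

```text
nut [597.1 -26.3 144.4] 2.564094236970653
tip [ 521.6 -161.2  147.8] 2.386233338245174
tube holes [ 548.4 -119.8   73.7] 3.5266145150490704 [ 547.5 -203.8   73.7] 2.7054734713842965
plate [ 573.6 -127.9   72.4]
plate [ 571.9 -197.6   72.4]
plate [ 522.9 -196.3   72.4]
plate [ 524.6 -124.8   72.4]
rackL [574.4 178.1  77.4]
rackTR [624.4  55.2  77.4]
rackBR [561.6  65.1  77.4]
meterL [ 596.1 -219.8   77.4]
spR [480.    7.1  77.4]
spL [505.8 154.3  77.4]
twL [ 465.3 -132.1   77.4]
deckBL [481.4 246.7  77.4]
deckBR [ 403.2 -300.    77.4]
deckTL [818.9 199.8  77.4]
tin [ 733.2 -152.9   77.4]
topface 144.3780481007118 [array([598.2, -15.1, 144.4]), array([597.9, -35.4, 144.4]), array([608.2, -25.4, 144.4]), array([587.5, -25.1, 144.4])]
597.6977187915951
```

The heights agree: the nut's top is at z≈144.5, the deck at 72.5, the valve plate measures 49×70 mm, and the lever tip's z of 147.8 compares with 145.5 expected. I'll hover over the nut with joint 6 wound back near −2.9, so one grip can cover the whole turn.

```bash
cat >> h.py <<'E'
from scipy.spatial.transform import Rotation as Ro
np.set_printoptions(precision=3,suppress=True)
def st(n=5):
    L=[]
    for _ in range(n):
        bot.pause(0.01);L.append(bot.read_state())
    s=L[-1]
    for k in("contact_force","moment","tau"): s[k]=np.mean([l[k] for l in L],0)
    return s
def show(m=""):
    s=st();R=Ro.from_quat(s["eef_rot"]).as_matrix()
    print(m,"t%.2f"%s["t"],"tcp",s["tcp_pos"],"q",s["joint_pos"],"F",s["contact_force"],"M",s["moment"],"tau6 %.3f"%s["tau"][5],"w%.2f"%s["width"],"jaw",R[:2,1]);return s
E
python3 - <<'E'
from h import *
import cv2
q=np.array([-.198,.9802,0,0]);q/=np.linalg.norm(q)
bot.move_ptp([597.3,-25.8,200],q); bot.move_gripper(50,10)
s=show()
j=bot.read_state()["joint_pos"].copy(); j[5]=-2.9; bot.move_joints(j); s=show("wound")
bot.line_to([597.3,-25.8,155],100); s=show("hover")
a=bot.camera("scene")[150:250,240:380];b=bot.camera("top")[150:240,260:380]
im=np.vstack([cv2.resize(x,(w,h),interpolation=cv2.INTER_CUBIC) for x,w,h in((a,420,300),(b,420,300))])
cv2.imwrite("pics/hover.png",im[:,:,::-1])
E
```

```text
t3.40 tcp [597.296 -25.774 199.987] q [ 0.283  0.251 -0.203 -0.    -1.117 -1.456] F [-0.22   0.189  0.169] M [-0.005 -0.004  0.002] tau6 0.000 w50.00 jaw [-0.388  0.922]
wound t4.74 tcp [597.294 -25.776 199.972] q [ 0.283  0.251 -0.203  0.    -1.116 -2.899] F [ 0.406 -0.025 -0.088] M [-0.105  0.01  -0.003] tau6 -0.022 w50.34 jaw [0.865 0.502]
hover t5.38 tcp [597.775 -25.779 155.584] q [ 0.283  0.288 -0.261  0.    -1.021 -2.9  ] F [0.059 0.106 0.08 ] M [-0.112 -0.051 -0.004] tau6 0.003 w49.52 jaw [0.865 0.501]
```

View pics/hover.png

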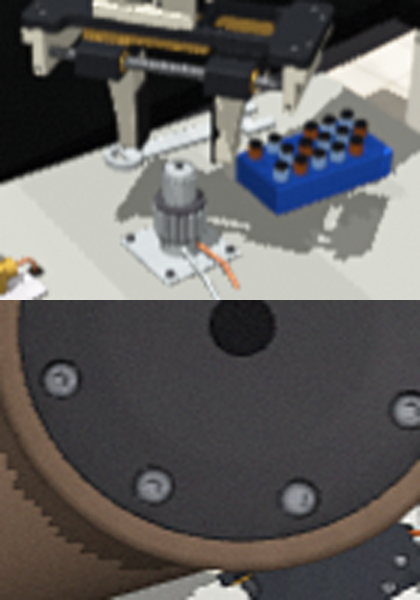

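The fingers straddle the nut (nut at about (180,170) in the upper crop, tips at (125,155) and (222,160)), and the top view is blocked by the arm. Raising q6 turned the jaws counter-clockwise, so tightening means lowering q6. I'll wind to +2.95, then go down and centre on the nut with light grips at two angles.

```bash
python3 - <<'E'
from h import *
j=bot.read_state()["joint_pos"].copy(); j[5]=1.38; bot.move_joints(j)
bot.line_to([597.3,-25.8,123],60); show("down")
bot.move_gripper(10,5); show("gripA"); bot.move_gripper(50)
j=bot.read_state()["joint_pos"].copy(); j[5]=2.95; bot.move_joints(j)
show("free"); bot.move_gripper(10,5); show("gripB")
E
```

```text
down t9.78 tcp [597.562 -25.76  123.202] q [ 0.284  0.318 -0.301  0.    -0.95   1.38 ] F [ 0.241 -0.041 -0.064] M [-0.083  0.12   0.005] tau6 -0.000 w50.31 jaw [ 0.093 -0.996]
gripA t10.38 tcp [597.378 -25.671 123.126] q [ 0.284  0.318 -0.301  0.    -0.95   1.38 ] F [0.137 0.933 1.214] M [ 0.304  0.269 -0.009] tau6 0.002 w23.45 jaw [ 0.093 -0.996]
free t12.50 tcp [597.302 -25.795 122.987] q [ 0.284  0.318 -0.301  0.    -0.95   2.949] F [ 0.029 -0.026 -0.076] M [-0.15   0.002 -0.013] tau6 0.018 w49.93 jaw [0.996 0.091]
gripB t13.09 tcp [597.318 -25.823 122.998] q [ 0.284  0.318 -0.301  0.    -0.95   2.95 ] F [ 0.056  0.1   -0.09 ] M [-0.116  0.018  0.003] tau6 0.001 w24.00 jaw [0.996 0.092]
```

Centred to within about 0.2 mm, with a width of 24 as expected. Now I grip at 40 N and turn clockwise in 0.12 rad steps, reading the standing moment after each one.

```bash
python3 - <<'E'
from h import *
bot.move_gripper(10,40); s=show("grip40")
j=s["joint_pos"].copy(); j[5]=2.95; hits=0
for i in range(34):
    j[5]-=0.12; bot.move_joints(j); s=st(6)
    print("%.2f q6 %.3f(%.3f) Mz %.3f tau6 %.3f w %.2f F"%(s["t"],j[5],s["joint_pos"][5],s["moment"][2],s["tau"][5],s["width"]),s["contact_force"])
    hits=hits+1 if abs(s["moment"][2])>0.06 else 0
    if hits>=3: break
E
```

```text
grip40 t13.35 tcp [597.308 -25.788 122.964] q [ 0.284  0.318 -0.301  0.    -0.95   2.95 ] F [ 0.507 -0.174 -0.089] M [-0.14  -0.023 -0.018] tau6 0.003 w23.21 jaw [0.996 0.092]
13.65 q6 2.830(2.834) Mz -0.025 tau6 -0.375 w 22.78 F [-0.049 -0.154  0.206]
13.95 q6 2.710(2.715) Mz 0.001 tau6 -0.341 w 23.38 F [-0.474  0.064  0.15 ]
14.25 q6 2.590(2.596) Mz -0.037 tau6 -0.330 w 22.83 F [-0.369 -0.241  0.449]
14.55 q6 2.470(2.476) Mz -0.020 tau6 -0.327 w 23.06 F [-0.969 -0.099  0.718]
14.85 q6 2.350(2.356) Mz -0.011 tau6 -0.326 w 22.95 F [-0.792  0.275  0.454]
15.15 q6 2.230(2.236) Mz -0.016 tau6 -0.326 w 22.91 F [-1.537  0.393  0.72 ]
15.45 q6 2.110(2.116) Mz -0.036 tau6 -0.325 w 23.09 F [-1.394  0.381  0.718]
15.75 q6 1.990(1.996) Mz -0.009 tau6 -0.326 w 22.79 F [-1.495  0.88   0.968]
16.05 q6 1.870(1.876) Mz -0.028 tau6 -0.325 w 23.02 F [-1.785  1.313  0.91 ]
16.35 q6 1.750(1.756) Mz 0.005 tau6 -0.326 w 22.97 F [-2.057  1.128  0.566]
16.65 q6 1.630(1.636) Mz -0.028 tau6 -0.326 w 23.20 F [-2.453  0.882  0.826]
16.95 q6 1.510(1.516) Mz -0.007 tau6 -0.326 w 23.04 F [-2.671  1.899  0.904]
17.25 q6 1.390(1.396) Mz -0.031 tau6 -0.326 w 22.81 F [-2.46   2.126  0.713]
17.55 q6 1.270(1.276) Mz -0.018 tau6 -0.326 w 23.11 F [-2.598  2.335  0.9  ]
17.85 q6 1.150(1.156) Mz 0.004 tau6 -0.325 w 23.14 F [-3.129  2.669  0.926]
18.15 q6 1.030(1.036) Mz -0.019 tau6 -0.325 w 23.27 F [-2.626  3.013  0.393]
18.45 q6 0.910(0.916) Mz -0.006 tau6 -0.325 w 22.94 F [-2.663  2.954  0.364]
18.75 q6 0.790(0.796) Mz 0.123 tau6 -0.446 w 22.87 F [-2.876  3.015  0.868]
19.05 q6 0.670(0.676) Mz 0.142 tau6 -0.472 w 22.91 F [-3.027  3.498  0.896]
19.35 q6 0.550(0.556) Mz 0.144 tau6 -0.477 w 23.07 F [-2.724  3.568  0.603]
```

Take-up shows clearly: Mz jumps from about −0.01 to 0.123–0.144 between q6 0.91 and 0.79. The shallow rise after it matches the expected stiffness, so the nut is turning with the jaws. I take 0.83 as take-up, go on to q6 ≈ −0.74, and release.

```bash
python3 - <<'E'
from h import *
s=st(); j=s["joint_pos"].copy(); j[5]=0.55
for t in np.linspace(0.55,-0.745,10)[1:]:
    j[5]=t; bot.move_joints(j); s=st(6)
    print("%.2f q6 %.3f(%.3f) Mz %.3f tau6 %.3f w %.2f F"%(s["t"],j[5],s["joint_pos"][5],s["moment"][2],s["tau"][5],s["width"]),s["contact_force"])
bot.pause(0.5); s=st(15); print(s["moment"],s["tau"][5])
E
```

```text
19.71 q6 0.406(0.412) Mz 0.130 tau6 -0.468 w 22.92 F [-2.806  3.484  0.614]
20.02 q6 0.262(0.268) Mz 0.147 tau6 -0.469 w 23.07 F [-2.553  3.854 -0.233]
20.34 q6 0.118(0.125) Mz 0.153 tau6 -0.473 w 22.82 F [-2.557  3.923 -0.018]
20.66 q6 -0.026(-0.019) Mz 0.151 tau6 -0.479 w 23.05 F [-2.696  3.904 -0.475]
20.98 q6 -0.169(-0.163) Mz 0.126 tau6 -0.484 w 23.35 F [-2.061  4.308 -0.141]
21.29 q6 -0.313(-0.307) Mz 0.169 tau6 -0.490 w 23.06 F [-2.279  4.465 -0.562]
21.61 q6 -0.457(-0.452) Mz 0.179 tau6 -0.400 w 23.17 F [-2.193  4.426 -0.769]
21.93 q6 -0.601(-0.597) Mz 0.185 tau6 -0.493 w 22.90 F [-2.03   4.341 -0.779]
22.24 q6 -0.745(-0.741) Mz 0.210 tau6 -0.487 w 23.02 F [-1.883  4.73  -0.352]
[1.802 0.854 0.213] -0.20648715924471617
```

The push-back rose slowly at about the expected rate (+0.07 N m over the last quarter turn) and gave no sign of slip. Now I release, lift off, and set up closed jaws behind the lever.

```bash
python3 - <<'E'
from h import *
import cv2
bot.move_gripper(50,10); s=show("rel"); p=s["tcp_pos"]
bot.line_to([p[0],p[1],200],120)
bot.move_ptp([483,-161.5,200],[0,1,0,0]); bot.move_gripper(0,10)
a=bot.camera("scene")[180:260,190:340]
bot.line_to([483,-161.5,131],80); show("behind lever")
b=bot.camera("scene")[180:260,190:340]
cv2.imwrite("pics/lev.png",cv2.resize(np.vstack([a,b]),None,fx=3.7,fy=3.7,interpolation=cv2.INTER_CUBIC)[:,:,::-1])
E
```

```text
rel t23.60 tcp [597.332 -25.76  122.968] q [ 0.284  0.318 -0.301  0.    -0.95  -0.745] F [-0.251 -0.125  0.183] M [ 0.036  0.047 -0.017] tau6 0.002 w49.81 jaw [-0.896  0.445]
behind lever t27.31 tcp [ 483.434 -161.526  131.568] q [ 0.063  0.173 -0.48   0.    -0.916 -1.634] F [-0.083  0.3   -0.381] M [-0.044  0.007 -0.   ] tau6 -0.000 w0.77 jaw [-0.  1.]
```

View pics/lev.png

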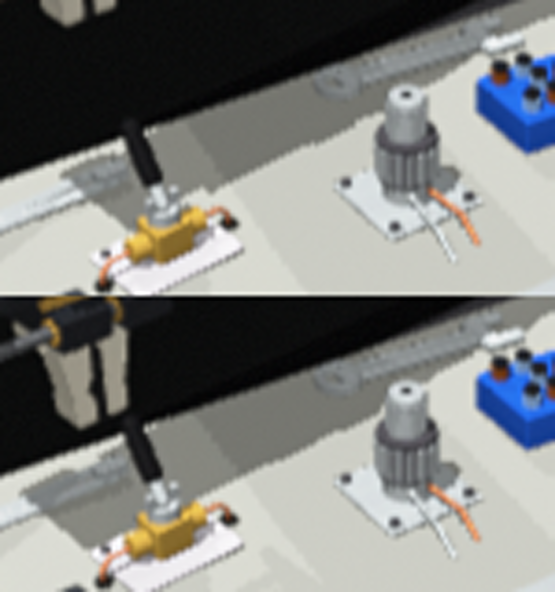

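The nut and retainer stand as before, and the closed fingers are just behind the lever (tips at about (80,420), lever tip at (130,425) in the lower crop). Pushing in small steps along the valve's x while watching the force.

```bash
python3 - <<'E'
from h import *
import cv2
c=np.array([483,-161.5])
for x in [500,510,518,525,531,536,540,543,545,547,549,551]:
    bot.line_to([x,-161.5-0.024*(x-548),131],60); s=st(4)
    print("%.2f x %.1f F"%(s["t"],s["tcp_pos"][0]),s["contact_force"])
    if s["contact_force"][0]<-9: break
cv2.imwrite("pics/push.png",cv2.resize(bot.camera("scene")[180:280,190:340],None,fx=5,fy=5,interpolation=cv2.INTER_CUBIC)[:,:,::-1])
E
```

```text
27.82 x 500.0 F [-0.024  0.598  0.038]
28.18 x 510.3 F [ 0.081 -0.038 -0.347]
28.49 x 518.2 F [-0.799 -0.148  0.418]
28.79 x 525.3 F [-0.253  0.071  0.102]
29.07 x 531.3 F [-0.457 -0.41   0.139]
29.36 x 536.0 F [-1.726 -0.367  2.145]
29.64 x 540.1 F [-1.883 -0.152  2.374]
29.93 x 543.0 F [-2.388  0.133  1.523]
30.21 x 544.9 F [-3.018 -0.515 -0.335]
30.49 x 547.0 F [-2.598 -0.01  -0.275]
30.77 x 548.7 F [-4.677  0.343  0.404]
31.06 x 549.0 F [-9.222  1.138  3.196]
```

View pics/push.png

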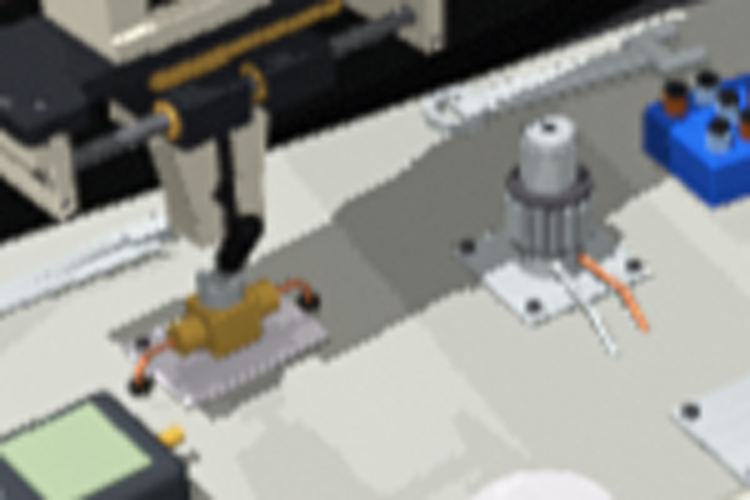

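The lever has gone over, and the arm stalled at x=549 with 9 N, about where the stop was expected (546). Backing off, lifting clear and checking from both cameras.

```bash
python3 - <<'E'
from h import *
import cv2
bot.line_to([500,-160.5,131],100); bot.line_to([450,-160.5,220],200)
j=bot.read_state()["joint_pos"].copy(); j[0]-=0.9; bot.move_joints(j); show("clear")
a=bot.camera("scene")[190:265,200:335];b=bot.camera("top")[165:265,300:440]
cv2.imwrite("pics/fin_top.png",bot.camera("top")[:,:,::-1])
cv2.imwrite("pics/fin.png",np.vstack([cv2.resize(a,(520,289),interpolation=cv2.INTER_CUBIC),cv2.resize(b,(520,311),interpolation=cv2.INTER_CUBIC)])[:,:,::-1])
E
```

```text
clear t34.00 tcp [ 155.046 -452.143  219.247] q [-0.828  0.035 -0.417 -0.    -1.119 -1.641] F [ 0.127 -0.027 -0.2  ] M [-0.105 -0.041 -0.006] tau6 -0.000 w0.39 jaw [0.782 0.623]
```

View pics/fin.png

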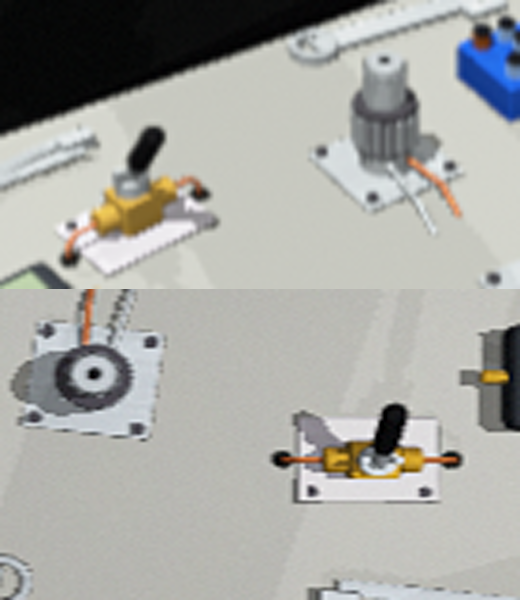

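View pics/fin_top.png

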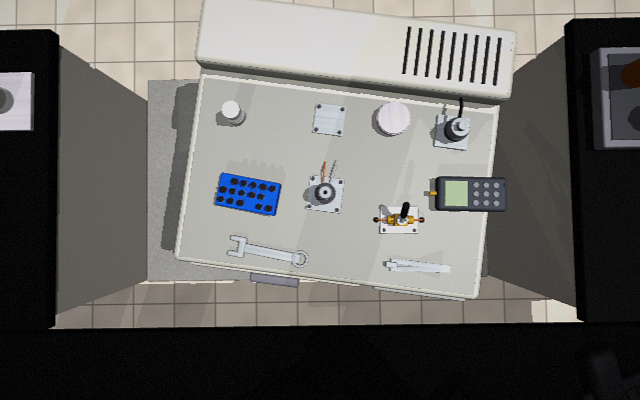

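Everything on the deck is where it was at the start. The lever now leans away, with its tip at about (406.4,203.4) in top and (239,223.8) in scene. I work out its angle from these and hand in if it is on.

```bash
python3 - <<'E'
from h import *
p,e=tri((406.4,203.4),(239,223.8)); print(p,e)
d=p[0]-548; a=0.6+np.arctan2(d,p[2]-108.5); b=atz("top",406.4,203.4,145.5); a2=0.6+np.arctan2(b[0]-548,37); print(a,b,a2)
if min(a,a2)>1.03: bot.close_job(); print("closed")
E
```

```text
[ 575.028 -163.325  149.622] 3.5029731292997153
1.1814705394080969 [ 576.181 -162.712  145.5  ] 1.250921559744591
the job is handed in; nothing more can be done
closed
```

I tightened the septum nut a quarter turn past take-up, pushed the gas lever over to on, and handed the job in at about 34 s. The job reports no verdict, so these are my own last checks.

- **Septum nut:** I turned it clockwise in one 40 N grip with no re-gripping. Take-up came after about 2.1 rad: the standing moment jumped from about −0.01 to 0.12–0.14 N m between two 0.12 rad steps. I turned about 1.57 rad further, good to roughly ±0.06 rad.
- **Slip:** The push-back moment rose slowly, from 0.14 to 0.21 N m, at about the expected rate, so the nut was most likely not slipping in the jaws.
- **Gas lever:** I pushed it until it met its stop, at 9 N. Afterwards the camera put its tip at an angle of 1.18–1.25 rad, against 1.2 for fully on.
- **Deck:** The rack, tin, bottle, spanner, tweezers and meter look to be where they were at the start. The arm is clear of everything.

**What disagreed or could not be checked:**
- The final push-back of 0.21 N m is above the stated 0.16 N m. I put this down to the roughly 5 N sideways load from gripping slightly off-centre.
- The joint 6 torque reading was erratic at the end of the turn: −0.40 N m on one step, and it fell to −0.21 N m after the last pause.
- I could not measure the retainer nut's angle. The moments I read stayed well under the 0.8 N m that turns it, but I only read them with the arm stopped.

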